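# Open the thread box for sewing

### The arm

A 7-joint arm with a two-finger parallel gripper is mounted at the origin on a cart in front of the work surface, level with it; the furniture and walls round the work are solid. World frame = base frame: x ahead of the robot, y to its left, z up, the work surface at z = 0. Lengths are in m, angles in rad, forces in N, time in s.
With the tool pointing down it reaches from about 0.4 to 0.85 m from the base axis. Payload 10.4 kg.
Tool frame: the origin (TCP) lies between the finger pads; the fingertips stand 14 mm ahead of it and the grasp point (between the pads) lies 5 mm behind it (r.finger_overhang is the z of the fingertips in the tool frame, in m); z points along the fingers, y is the line along which they close (so a half turn about z gives the same grasp; the last joint's range is limited). The gripper opens to 87 mm and grips with 3 to 60 N. Pads are 19 mm wide; open, the fingers measure 117 mm over their backs; the gripper's body (75 mm by 190 mm) begins 51 mm behind the grasp point.
Start: joints at [1.215, 0.332, -0.065, 1.46, 0.022, 1.35, -0.088], TCP at [0.204, -0.591, 0.237] pointing down, gripper open.
Joint ranges: [-2.6, 2.6], [-0.5, 2.12], [-1.47, 1.34], [0.16, 2.42], [-1.27, 4.41], [0.06, 2.06], [-2.6, 2.6]. Speed limits (rad/s): [2.22, 2.22, 2.79, 2.79, 3.14, 3.14, 3.14].

### API

Orientations are given as a unit quaternion [x, y, z, w].
In Python, from bench import r, optics gives the robot as it stands.
- The arm moves only by the shell command python3 -m pendant 'ROWS' [FORCE]. ROWS is JSON, a list of rows, each a list of 7 numbers: the closure, from -1 (fully open) to 1 (shut), then the shift along the tool's x, y, z scaled (see below), then the turn, a rotation vector about the tool's x, y, z scaled (see below). In form: [[grip, x, y, z, rx, ry, rz], ...]. A call has 1 to 8 rows; each row is the pose to reach, as a shift and turn from the pose commanded when the call began, along the tool's axes at that moment; what a row does not reach only later rows make up. The controller multiplies each number of a shift by 0.3 m and each number of a turn by 120 degrees. A row lasts 1/8 s, in which the tool goes at most 62.5 mm and 10.7 degrees, less where a joint would pass 70% of its speed; a pose out of reach is approached as far as the arm can. A call with a number of a shift or a turn outside -1 to 1 is refused whole. A call with a gripper value outside its range is refused whole. The fingers move at their own pace and stop on an object; FORCE is the grip in N (left out, the last holds). Time passes only in rows, so rows that repeat a pose let the fingers close. It gives the time, the measured TCP pose, the force, the opening and the grip force at its end, in the units of the state.
- r.read_state(): the state, without advancing time (a new reading comes with each control period).
- optics.camera(name): name is "scene" or "top" or "wrist"; returns a dict with "pixels" (384x512x3 uint8, red, green, blue), "vfov" (degrees; the focal length in pixels is half the picture's height over the tangent of half this angle, whatever the lens; pixels are square), "cx", "cy" (the principal point, pixels), "rvec" (rotation vector, rad) and "tvec" (3), from world to camera coordinates, as OpenCV has them. Camera axes: x right, y down, z forward; pixel columns grow to the right and rows downward; lengths in m; the calibration is good to about 2 mm. A picture is of the moment at which its call begins. There is no depth.
- r.close_job(): hands the job in; it is judged then, once.
The state is a dict: "time": time; "joint_positions": joint angles; "joint_vel": joint speeds; "joint_torque": joint torques, N m; "ee_pos": TCP position; "eef_rot": TCP orientation; "ft_force": force on the tool from outside, world axes, zero at the start; "torque": the same for the moment, N m; "width": finger opening in m; "grip_force": force on a finger pad.
Only numpy, scipy, OpenCV 4.12 (cv2) and the standard library are available. Lean on these libraries where they do the work, as an engineer would, in place of code of your own. Each camera call takes 0.05 s, during which the arm holds its last target. There are 200 camera calls.

### The job

Get the thread box ready for sewing: push both brass hooks on its front outward, each towards its own end of the box and well clear of its stud, then gently push the lid up from under its pale front lip with the fingertips and tip it over backwards past its balance point, so that it lies back on its stop hinges and stays open by itself. Only push: do not pinch the lip, do not fling the lid or force it against a closed hook, do not lift, tip or shove the box, leave the things around it where they are, and finish with your hand clear.

Things in the scene. Friction and masses are not known exactly. Their poses are not given: they have to be found in the camera images.
- thread_box: Thread box of dark wood with brass corners, loose, 3 kg, 130 mm deep (its x), 220 mm wide (its y), 84 mm high: body 60 mm, lid 24 mm. Origin: centre of its underside; x points to its back (hinges), y to its left seen from the front, z up. On the front face (x = -65 mm): the lid's pale lip in the middle, and a brass swing hook holding a steel stud of the lid at y = +80 mm and at y = -80 mm.
- box_lid (a joint): Lid angle: 0 shut, 1.92 (110 degrees) fully back on its stop hinges. It turns about the box's y axis on the line x = +65 mm, z = 60 mm. The lid weighs about 0.28 kg and its hinge is nearly free: let go below about 1.37 (its balance point) it falls shut, beyond that it falls back to the stop.
- hook_left (a joint): Left brass hook (box y = +80 mm): at 0 it stands upright with its nose over the lid's stud, so the lid cannot rise; it grows as the knob swings outward (box +y) and down, up to 1.75. The nose is off the stud from about 0.3. Slight friction (0.5 N at the knob) keeps it where it is left. It pivots about the box's x axis at y = +80 mm, z = 40 mm.
- hook_right (a joint): Right brass hook (box y = -80 mm): the mirror image; it grows as the knob swings outward (to box -y) and down.
- hook_left_knob (a point): Middle of the left hook's brass knob: an 8 mm rod with an 11 mm ball end that sticks out forward, from 7 to 33 mm in front of the box's front face; this point is 18 mm in front of it. Closed, the knob is 81 mm above the bench and 9 mm outward of the pivot, 42 mm above it. The steel stud beside it stands 12 mm off the face.
- hook_right_knob (a point): The same point on the right hook's knob, mirrored.
- lip_edge (a point): Middle of the underside of the lid's front lip, a pale wooden strip 60 mm wide (y), 8 mm thick, 15 mm out from the front face. Shut, its underside is 68 mm above the bench. The point lies 8 mm in front of the face, 138 mm from the hinge line along the lid and 8 mm above it, and moves with the lid. Below the lip the box front is plain and free.
- hinge_line (a point): Middle of the lid's hinge line, at the top of the box's back.
- red_spool: Wooden spool with red thread, 42 mm diameter, 52 mm high, upright; origin at the centre of its underside. Leave it alone.
- blue_spool: Wooden spool with blue thread, 42 mm diameter, 52 mm high, upright; origin at the centre of its underside. Leave it alone.
- red_tin: Flat red tin, 68 x 107 x 24 mm, origin at the centre of its underside. Leave it alone.

How it is judged:
By the outcome, as a careful person would: the job done as asked, in the order asked, and still so for the second after the job is handed in, with the robot touching nothing.
It also fails if it takes over 50 s, if anything falls off the work surface, if the arm or the gripper's body presses on something with over 40 N, if the wrist force passes 120 N, or if a joint passes its speed limit or range.

## Working session

There is one attempt and no reset: what is moved stays moved. The work goes in short steps, Python scripts to look and compute and a shell command to move; the robot and the scene stay as the last step left them, time stands still between calls to the robot, and variables do not carry over. Pictures are saved under pics/ and viewed, at most 10 in all, crops included, and the job is handed in when it is done.

```bash
mkdir -p pics; cat > h.py <<'E'
from bench import r, optics
import numpy as np, cv2, json
def shot(n,f):
    c=optics.camera(n); cv2.imwrite(f,c["pixels"][:,:,::-1])
    np.savez(f+'.npz',**{k:np.array(v) for k,v in c.items()}); return c
def KRt(c):
    f=192/np.tan(np.radians(float(c["vfov"]))/2)
    K=np.array([[f,0,float(c["cx"])],[0,f,float(c["cy"])],[0,0,1]])
    return K,cv2.Rodrigues(np.array(c["rvec"],float))[0],np.array(c["tvec"],float).ravel()
def ray(c,u,v):
    K,R,t=KRt(c); return -R.T@t, R.T@np.linalg.inv(K)@np.array([u,v,1.])
def onz(c,u,v,z):
    o,d=ray(c,u,v); return o+d*(z-o[2])/d[2]
def proj(c,P):
    K,R,t=KRt(c); q=(K@(R@np.atleast_2d(P).T+t[:,None])).T; return q[:,:2]/q[:,2:]
E
python3 - <<'E'
from h import *
for n in("scene","top"):
    c=shot(n,f"pics/{n}0.png"); K,R,t=KRt(c); print(n,c["vfov"],-R.T@t, R[2])
s=r.read_state(); print(s["ee_pos"],s["eef_rot"],s["ft_force"],s["width"],s["time"],r.finger_overhang)
a=cv2.imread("pics/scene0.png");b=cv2.imread("pics/top0.png")
E
```

```text
scene 42.90257173363027 [-0.3759353   0.58930738  0.91788568] [ 0.66882878 -0.43766853 -0.60092788]
top 50.356768735243676 [0.27473519 0.02619031 1.08846527] [ 0.25995878 -0.05166429 -0.96423661]
[ 0.20406177 -0.59041186  0.23584875] [ 9.86184389e-01  1.65650110e-01 -1.29763697e-04 -6.11874510e-04] [ 0.07629626  0.07967165 -0.70422386] 0.08682560581244833 0.1 0.014
```

View pics/scene0.png

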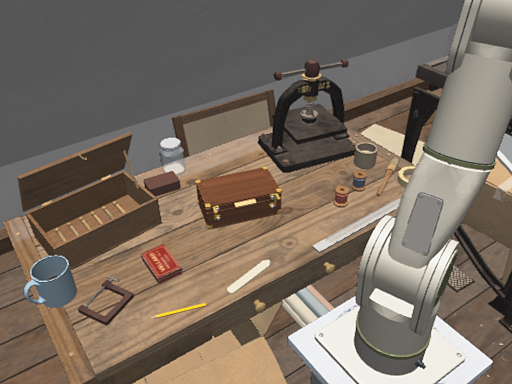

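View pics/top0.png

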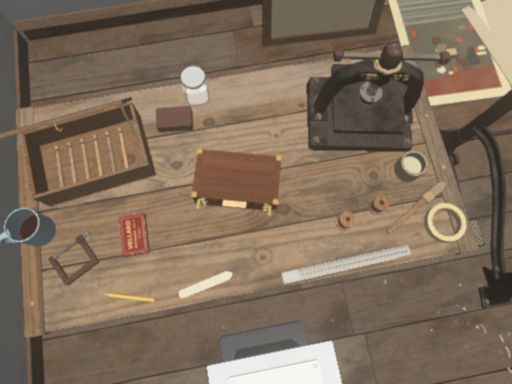

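The box stands ahead of the robot: in the top view it spans about (195–280, 150–212), with its front facing the robot. I'll enlarge both views.

```bash
python3 - <<'E'
import cv2,numpy as np
a=cv2.imread("pics/scene0.png")[160:230,185:295];b=cv2.imread("pics/top0.png")[140:220,185:290]
a=cv2.resize(a,(770,490),interpolation=cv2.INTER_CUBIC)
cv2.imwrite("pics/cs.png",a)
cv2.imwrite("pics/ct.png",cv2.resize(b,(735,560),interpolation=cv2.INTER_CUBIC))
E
```

```text
(no output)
```

View pics/cs.png

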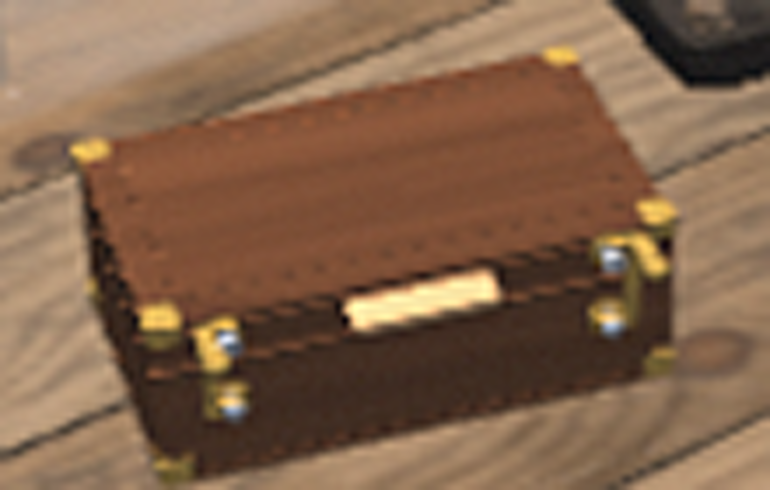

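View pics/ct.png

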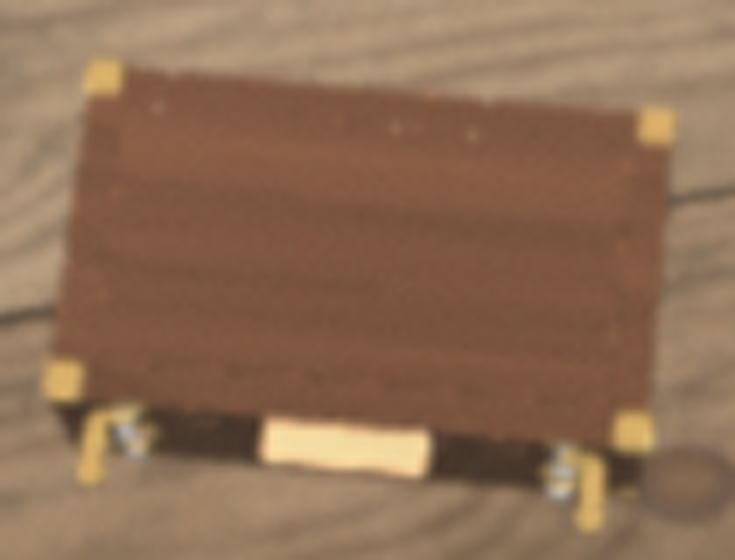

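Corners in the enlarged crops, as measured:
- **Top:** BL(86,60), BR(675,108), FL(43,400), FR(655,450).
- **Scene:** BL(72,148), BR(578,50), FL(140,325), FR(680,215), bottom FL(160,478), bottom FR(675,372).

Next I'll fit the box pose.

```bash
cat >> h.py <<'E'
def box():
    return np.load("pose.npy")
def b2w(p):
    x,y,a=box(); p=np.asarray(p,float); c,s=np.cos(a),np.sin(a)
    return np.array([x+c*p[0]-s*p[1],y+s*p[0]+c*p[1],p[2]])
def w2b(p):
    x,y,a=box(); c,s=np.cos(a),np.sin(a); d=np.asarray(p)-[x,y,0]
    return np.array([c*d[0]+s*d[1],-s*d[0]+c*d[1],d[2]])
from scipy.spatial.transform import Rotation as Ro
def plan(pb,tilt=0):
    """units to command for TIP (box frame, m) at tilt (rad, pointing forward) ; tool x along box x"""
    s=r.read_state(); R0=Ro.from_quat(s["eef_rot"]); a=box()[2]
    R1=Ro.from_euler('z',a)*Ro.from_euler('y',-tilt)*Ro.from_quat([1,0,0,0])
    tcp=b2w(pb)-R1.apply([0,0,.014])
    d=R0.inv().apply(tcp-s["ee_pos"])/.3; t=(R0.inv()*R1).as_rotvec()/np.radians(120)
    print("shift",d.round(3),"turn",t.round(3))
def st():
    s=r.read_state(); R0=Ro.from_quat(s["eef_rot"]); tip=s["ee_pos"]+R0.apply([0,0,.014])
    print("t",s["time"],"tip box mm",(w2b(tip)*1e3).round(1),"zaxis",R0.apply([0,0,1]).round(3),"F",np.round(s["ft_force"],2),"w",round(s["width"],4),"q",np.round(s["joint_positions"],2))
E
python3 - <<'E'
from h import *
from scipy.optimize import least_squares
T=np.load("pics/top0.png.npz");S=np.load("pics/scene0.png.npz")
x,y=.065,.11
A=[[x,y,.084],[x,-y,.084],[-x,y,.084],[-x,-y,.084]]; B=A+[[-x,y,0],[-x,-y,0]]
pt=np.array([[86,60],[675,108],[43,400],[655,450]])/7+[185,140]
ps=np.array([[72,148],[578,50],[140,325],[680,215],[160,478],[675,372]])/7+[185,160]
def f(v):
    np.save("pose.npy",v)
    return np.r_[(proj(T,[b2w(p) for p in A])-pt).ravel(),(proj(S,[b2w(p) for p in B])-ps).ravel()]
o=least_squares(f,[.55,.05,-.1]); np.save("pose.npy",o.x); print(o.x,f(o.x).round(1).reshape(-1,2).tolist())
for k in ([-.083,.089,.081],[-.083,-.089,.081],[-.073,0,.068]): print(k,b2w(k))
# hook/knob check pixels
print((proj(T,[b2w([-.098,.089,.081]),b2w([-.098,-.089,.081])])-[185,140])*7)
for n,u,v in(("redspool",346,220),("blue",380,204)): print(n,onz(T,u,v,.03))
st(); plan([-.090,.055,.17])
E
```

```text
[ 0.59383465  0.0019419  -0.28166135] [[0.5, -0.3], [-0.1, 0.4], [-0.0, -1.2], [-1.1, -0.3], [0.5, -0.5], [-0.9, -0.7], [1.3, 0.5], [-0.2, 0.0], [0.7, 1.8], [0.0, 0.5]]
[-0.083, 0.089, 0.081] [0.53884298 0.11050486 0.081     ]
[-0.083, -0.089, 0.081] [ 0.48936754 -0.06048105  0.081     ]
[-0.073, 0, 0.068] [0.52371121 0.02223239 0.068     ]
[[ 89.66912444 487.40625881]
 [581.12959326 533.34865865]]
redspool [ 0.4368918  -0.26067719  0.03      ]
blue [ 0.46223368 -0.36053021  0.03      ]
t 0.1 tip box mm [-209.8 -677.3  221.8] zaxis [-0.     0.001 -1.   ] F [ 0.08  0.08 -0.7 ] w 0.0868 q [ 1.22  0.33 -0.06  1.46  0.02  1.35 -0.09]
shift [ 1.734 -1.764  0.175] turn [-0.001  0.     0.293]
```

```bash
python3 -m pendant '[[1,0.3,-0.5,0,0,0,0.05],[1,0.87,-0.88,0,0,0,0.147],[1,0.87,-0.88,0,0,0,0.147],[1,0.87,-0.88,0,0,0,0.147],[1,0.87,-0.88,0,0,0,0.147],[1,0.87,-0.88,0,0,0,0.147],[1,0.87,-0.88,0,0,0,0.147],[1,0.87,-0.88,0,0,0,0.147]]' 20; python3 -c "
from h import *
st(); plan([-.090,.055,.14])"
```

```text
time: 1.1
ee_pos: [0.3643, -0.2563, 0.2364]
eef_rot: [1.0, 0.012, -0.0, 0.0]
ft_force: [-0.2, 0.6, -1.4]
width: 0.0153
grip_force: 0.0
t 1.1 tip box mm [-148.7 -311.9  222.4] zaxis [-0. -0. -1.] F [-0.24  0.57 -1.35] w 0.0153 q [ 0.86 -0.05 -0.33  1.89 -0.02  1.3  -1.02]
shift [ 0.556 -1.107  0.274] turn [0.    0.    0.146]
```

```bash
python3 -m pendant '[[1,0.5,-1,0,0,0,0.146],[1,0.5,-1,0,0,0,0.146],[1,0.5,-1,0,0,0,0.146],[1,0.5,-1,0,0,0,0.146],[1,0.5,-1,0,0,0,0.146],[1,0.5,-1,0,0,0,0.146],[1,0.5,-1,0,0,0,0.146],[1,0.5,-1,0,0,0,0.146]]'; python3 -c "
from h import *
st(); plan([-.090,.055,.14]); plan([-.090,.055,.055])"
```

```text
time: 2.1
ee_pos: [0.5071, 0.0457, 0.2361]
eef_rot: [0.99, -0.141, -0.0, 0.0]
ft_force: [-1.0, 0.1, 0.2]
width: 0.0005
grip_force: 0.0
t 2.1 tip box mm [-95.5  17.9 222.1] zaxis [-0.001 -0.    -1.   ] F [-1.05  0.15  0.24] w 0.0005 q [ 0.49  0.14 -0.72  1.73  0.09  1.31 -2.1 ]
shift [ 0.018 -0.124  0.273] turn [ 0.     0.    -0.001]
shift [ 0.019 -0.124  0.557] turn [ 0.     0.    -0.001]
```

```bash
python3 -m pendant '[[1,0.02,-0.124,0.1,0,0,0],[1,0.02,-0.124,0.25,0,0,0],[1,0.02,-0.124,0.4,0,0,0],[1,0.02,-0.124,0.55,0,0,0],[1,0.02,-0.124,0.55,0,0,0],[1,0.02,-0.124,0.55,0,0,0]]'; python3 -c "
from h import *
st(); c=shot('scene','pics/s1.png'); a=cv2.resize(c['pixels'][130:240,170:320,::-1],(750,550),interpolation=cv2.INTER_CUBIC); cv2.imwrite('pics/s1c.png',a)"
```

```text
time: 2.85
ee_pos: [0.5242, 0.0809, 0.0732]
eef_rot: [0.99, -0.141, 0.001, -0.0]
ft_force: [0.8, 0.9, 0.7]
width: 0.0007
grip_force: 0.0
t 2.85 tip box mm [-88.9  56.5  59.2] zaxis [ 0.002 -0.    -1.   ] F [0.82 0.88 0.7 ] w 0.0007 q [ 0.37  0.37 -0.7   1.86  0.28  1.01 -2.31]
```

View pics/s1c.png

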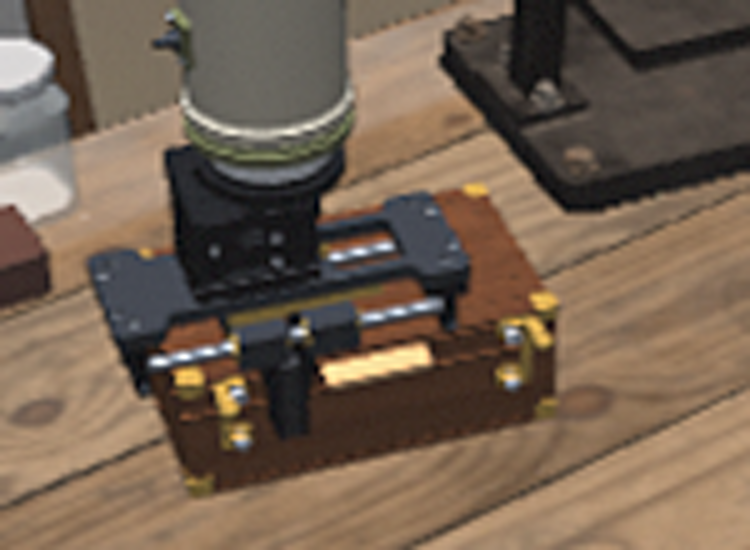

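The picture shows the closed fingertips at about (290, 410), just inside the left hook's knob at (235, 390), with nothing touching. I'll push outward.

```bash
python3 -m pendant '[[1,0,-0.03,0,0,0,0],[1,0,-0.06,0,0,0,0],[1,0,-0.09,0.02,0,0,0],[1,0,-0.12,0.04,0,0,0],[1,0,-0.14,0.06,0,0,0],[1,0,-0.155,0.07,0,0,0],[1,0,-0.155,0.07,0,0,0]]'; python3 -c "
from h import *
st(); c=shot('scene','pics/s2.png'); a=cv2.resize(c['pixels'][130:240,170:320,::-1],(750,550),interpolation=cv2.INTER_CUBIC); cv2.imwrite('pics/s2c.png',a)"
```

```text
time: 3.78
ee_pos: [0.5359, 0.1267, 0.0501]
eef_rot: [0.99, -0.14, -0.0, 0.0]
ft_force: [-0.5, 0.9, 0.7]
width: 0.0007
grip_force: 0.0
t 3.775 tip box mm [-90.4 103.7  36.1] zaxis [-0.001  0.    -1.   ] F [-0.54  0.89  0.67] w 0.0007 q [ 0.26  0.45 -0.69  1.82  0.33  0.99 -2.42]
```

View pics/s2c.png

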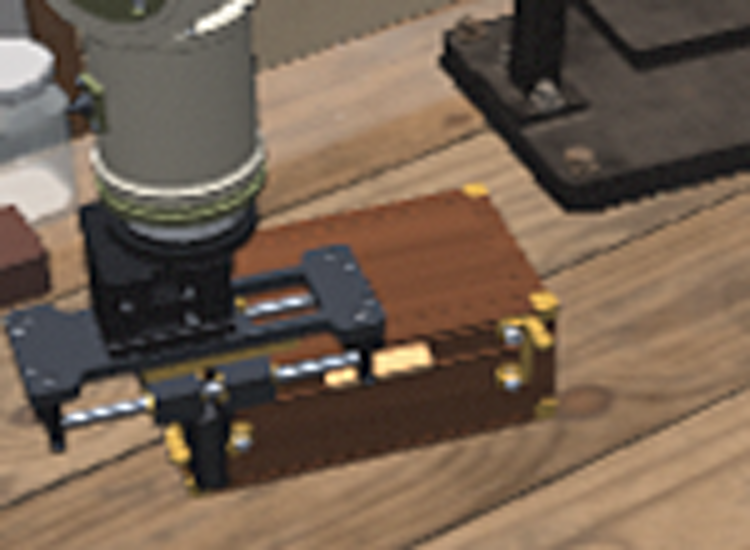

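The left knob is now swung out and down, at about (180, 440), and the box hasn't moved. Next I'll back off, rise and go over to the right hook.

```bash
python3 -m pendant '[[1,0,0.04,0,0,0,0],[1,0,0.06,-0.18,0,0,0],[1,0,0.15,-0.32,0,0,0],[1,0,0.35,-0.32,0,0,0],[1,0,0.53,-0.32,0,0,0],[1,0,0.53,-0.32,0,0,0],[1,0,0.53,-0.2,0,0,0],[1,0,0.53,-0.07,0,0,0]]'; python3 -c "
from h import *
st(); plan([-.090,-.055,.056])"
```

```text
time: 4.82
ee_pos: [0.4925, -0.0267, 0.0714]
eef_rot: [0.99, -0.14, 0.001, 0.0]
ft_force: [-0.0, -1.0, -0.7]
width: 0.0005
grip_force: 0.0
t 4.825 tip box mm [-89.3 -55.7  57.4] zaxis [ 0.002 -0.001 -1.   ] F [-0.05 -0.98 -0.74] w 0.0005 q [ 0.57  0.28 -0.67  1.96  0.21  0.97 -2.06]
shift [-0.002 -0.002  0.005] turn [-0.    -0.001  0.   ]
```

```bash
python3 -m pendant '[[1,0,0.03,0,0,0,0],[1,0,0.06,0,0,0,0],[1,0,0.09,0.02,0,0,0],[1,0,0.12,0.04,0,0,0],[1,0,0.14,0.06,0,0,0],[1,0,0.16,0.065,0,0,0],[1,0,0.16,0.065,0,0,0]]'; python3 -m pendant '[[1,0,-0.06,0,0,0,0],[1,-0.15,-0.1,-0.1,0,0,0],[1,-0.3,-0.2,-0.2,0,0,0],[1,-0.3,-0.34,-0.2,0,0,0],[1,-0.3,-0.34,-0.2,0,0,0]]'; python3 -c "
from h import *
st(); plan([-.16,0,.09],np.radians(50))
c=shot('scene','pics/s3.png'); a=cv2.resize(c['pixels'][130:240,170:320,::-1],(750,550),interpolation=cv2.INTER_CUBIC); cv2.imwrite('pics/s3c.png',a)"
```

```text
time: 5.7
ee_pos: [0.4785, -0.0727, 0.0519]
eef_rot: [0.99, -0.14, -0.0, 0.0]
ft_force: [-0.1, 0.4, 0.3]
width: 0.0005
grip_force: 0.0
time: 6.32
ee_pos: [0.4212, 0.0532, 0.1132]
eef_rot: [0.99, -0.138, 0.002, 0.0]
ft_force: [-0.4, -0.7, -0.3]
width: 0.0004
grip_force: 0.0
t 6.325 tip box mm [-180.     1.2   99.2] zaxis [ 0.003 -0.    -1.   ] F [-0.36 -0.7  -0.34] w 0.0004 q [ 0.57  0.06 -0.81  2.08  0.05  1.02 -2.11]
shift [0.031 0.004 0.047] turn [-0.001  0.415  0.002]
```

View pics/s3c.png

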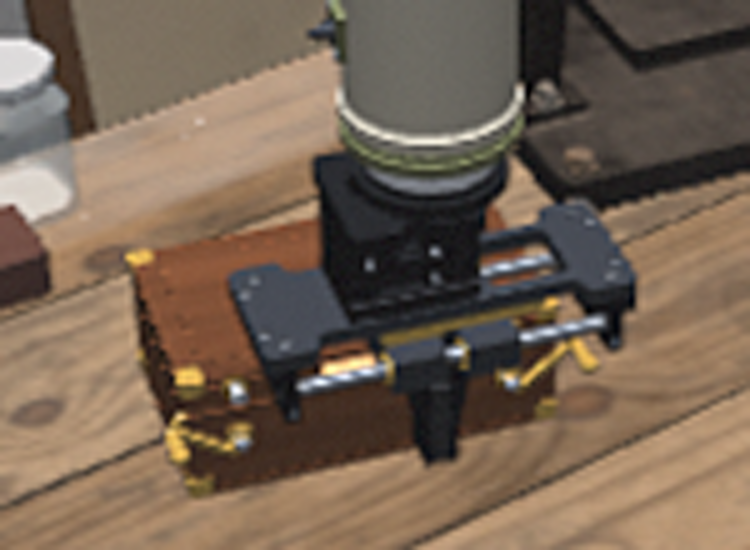

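Both hooks are well open: the left knob is at (175, 440) and the right at (585, 355). Next I'll tilt the tool forward, away from the box.

```bash
python3 -m pendant '[[1,0.03,0,0.05,0,0.415,0],[1,0.03,0,0.05,0,0.415,0],[1,0.03,0,0.05,0,0.415,0],[1,0.03,0,0.05,0,0.415,0],[1,0.03,0,0.05,0,0.415,0],[1,0.03,0,0.05,0,0.415,0],[1,0.03,0,0.05,0,0.415,0],[1,0.03,0,0.05,0,0.415,0]]'; python3 -c "
from h import *
st(); plan([-.12,0,.045],np.radians(50))"
```

```text
time: 7.38
ee_pos: [0.4967, 0.0592, 0.1305]
eef_rot: [0.913, -0.132, 0.382, 0.059]
ft_force: [-0.2, 0.1, -0.3]
width: 0.0006
grip_force: 0.0
t 7.375 tip box mm [-99.2  27.9 120.7] zaxis [ 0.682 -0.209 -0.701] F [-0.18  0.09 -0.32] w 0.0006 q [ 1.02 -0.5  -1.4   2.42  0.25  0.22 -2.6 ]
shift [-0.232  0.092  0.129] turn [ 0.005  0.038 -0.001]
```

The tilt stopped at about 45° with q2, q4 and q7 at their limits. I'll fit a kinematic model to the readings so far and see which tool attitudes are feasible.

```bash
cat > kin.py <<'E'
import numpy as np
from scipy.spatial.transform import Rotation as Ro
from scipy.optimize import least_squares
D=[([1.215,.332,-.065,1.46,.022,1.35,-.088],[.204,-.5905,.236],[.986,.1657,0,0]),
([.86,-.05,-.33,1.89,-.02,1.3,-1.02],[.3643,-.2563,.2364],[1,.012,0,0]),
([.49,.14,-.72,1.73,.09,1.31,-2.1],[.5071,.0457,.2361],[.99,-.141,0,0]),
([.37,.37,-.7,1.86,.28,1.01,-2.31],[.5242,.0809,.0732],[.99,-.141,.001,0]),
([.26,.45,-.69,1.82,.33,.99,-2.42],[.5359,.1267,.0501],[.99,-.14,0,0]),
([.57,.28,-.67,1.96,.21,.97,-2.06],[.4925,-.0267,.0714],[.99,-.14,.001,0]),
([.57,.06,-.81,2.08,.05,1.02,-2.11],[.4212,.0532,.1132],[.99,-.138,.002,0]),
([1.02,-.5,-1.4,2.42,.25,.22,-2.6],[.4967,.0592,.1305],[.913,-.132,.382,.059])]
lo=np.array([-2.6,-.5,-1.47,.16,-1.27,.06,-2.6]);hi=np.array([2.6,2.12,1.34,2.42,4.41,2.06,2.6])
def fk(q,p,sg):
    h,L1,L2,L3,a0,a1,a2,b1,b2,c7=p
    R=Ro.from_euler('z',sg[0]*q[0]); P=np.array([0,0,h])+R.apply([a0,0,0])
    R=R*Ro.from_euler('y',q[1]);R=R*Ro.from_euler('z',sg[1]*q[2]); P=P+R.apply([a1,b1,L1])
    R=R*Ro.from_euler('y',q[3]);R=R*Ro.from_euler('z',sg[2]*q[4]); P=P+R.apply([a2,b2,L2])
    R=R*Ro.from_euler('y',q[5]);R=R*Ro.from_euler('z',sg[3]*q[6]+c7); P=P+R.apply([0,0,L3]); return P,R
def res(p,sg):
    o=[]
    for q,x,Q in D:
        P,R=fk(q,p,sg); o+=list(P-x)+list(.3*(R.inv()*Ro.from_quat(Q)).as_rotvec())
    return np.array(o)
E
cat > fit.py <<'E'
from kin import *
import itertools
best=None
for sg in itertools.product([1,-1],repeat=4):
  for c in(0,1.57,3.1,-1.57):
    o=least_squares(res,[.3,.4,.4,.25,0,0,0,0,0,c],args=(sg,),kwargs={},loss='linear')
    if best is None or o.cost<best[0]: best=(o.cost,sg,o.x)
print(best[0],best[1],best[2].round(3)); print((res(best[2],best[1]).reshape(-1,6)*1e3).round(0))
np.savez("kin.npz",p=best[2],sg=best[1])
E
python3 fit.py
```

```text
0.0001380084714216861 (-1, -1, -1, -1) [ 0.237  0.452  0.492  0.315 -0.004 -0.008  0.004 -0.04  -0.003  1.568]
[[-0.  9.  3.  0.  0.  1.]
 [-4.  4.  1. -1. -0. -2.]
 [ 4.  2. -1. -1.  2.  2.]
 [ 4. -2. -1.  0.  0. -2.]
 [ 3.  5. -2. -2.  1. -0.]
 [ 0. -1. -1.  0.  0. -1.]
 [ 3.  1. -2. -0.  1.  2.]
 [-2. -3.  3.  1. -0.  1.]]
```

```bash
cat > feas.py <<'E'
from kin import *
from h import b2w, box
z=np.load("kin.npz");p=z["p"];sg=z["sg"];a=box()[2]
rng=np.random.default_rng(0)
def Rt(tilt,head,flip): return Ro.from_euler('z',a+head)*Ro.from_euler('y',-tilt)*Ro.from_quat([1,0,0,0])*Ro.from_euler('z',flip*np.pi)
def ik(tipb,R1,q0s):
    x=b2w(tipb)-R1.apply([0,0,.014]); best=(9,None)
    for q0 in q0s:
        def f(q):
            P,R=fk(q,p,sg); return np.r_[P-x,.3*(R.inv()*R1).as_rotvec()]
        o=least_squares(f,np.clip(q0,lo+.06,hi-.06),bounds=(lo+.05,hi-.05),max_nfev=60)
        e=np.linalg.norm(o.fun)
        if e<best[0]: best=(e,o.x)
        if e<2e-3: break
    return best
if __name__=="__main__":
    d=np.radians
    seeds=[[-.2,.3,0,2.2,0,.5,1.5],[-.2,.3,0,2.2,0,.5,-1.5],[.8,.3,-1,2.2,.2,.4,-2],[-.8,.3,1,2.2,-.2,.4,2],[.5,.3,1,2.2,3,.5,0],[0,.6,0,2.2,3,.5,0]]
    for tilt in(35,45,55,65):
      for head in(-40,-20,0,20,40):
        for fl in(0,1):
          s=[]
          for th in(0,30,60,100):
            th=d(th); tip=[.065-.138*np.cos(th)-.012*np.cos(th)+.008*np.sin(th),0,.05+.138*np.sin(th)]
            s.append(ik(tip,Rt(d(tilt),d(head),fl),seeds))
          print(tilt,head,fl,[int(e[0]*1e3) for e in s], s[0][1].round(2) if s[0][0]<3e-3 else '')
E
python3 feas.py
```

```text
35 -40 0 [0, 6, 35, 0] [ 0.07  0.3  -0.64  2.12  0.97  1.03  2.54]
35 -40 1 [0, 0, 0, 0] [-0.55  0.26  0.03  2.12  0.81  0.9  -0.5 ]
35 -20 0 [6, 29, 42, 0] 
35 -20 1 [0, 0, 0, 0] [-0.56  0.15  0.08  2.26  0.95  0.67 -0.29]
35 0 0 [3, 0, 0, 4] 
35 0 1 [0, 0, 0, 0] [-0.3   0.05 -0.06  2.37  1.06  0.41 -0.01]
35 20 0 [7, 0, 0, 0] 
35 20 1 [7, 0, 0, 0] 
35 40 0 [0, 0, 0, 0] [ 0.08  0.06 -0.04  2.35 -0.99  0.3  -0.22]
35 40 1 [0, 0, 0, 0] [ 1.33  0.15 -1.33  2.35 -0.51  0.23  2.5 ]
45 -40 0 [0, 0, 6, 26] [-0.52  0.33 -0.11  2.14  1.02  1.03  2.38]
45 -40 1 [0, 0, 0, 0] [-1.61  0.81  1.18  2.14  0.09  0.61 -0.06]
45 -20 0 [0, 17, 44, 0] [-0.44  0.19 -0.16  2.33  1.28  0.8   2.46]
45 -20 1 [0, 0, 0, 0] [-0.62  0.19  0.03  2.33  1.26  0.77 -0.68]
45 0 0 [37, 8, 2, 0] 
45 0 1 [31, 5, 0, 0] 
45 20 0 [48, 14, 0, 6] 
45 20 1 [47, 14, 0, 0] 
45 40 0 [25, 0, 0, 0] 
45 40 1 [26, 0, 5, 0] 
55 -40 0 [0, 0, 0, 14] [-1.54  0.74  0.95  2.15  0.59  0.72  2.55]
55 -40 1 [0, 0, 0, 0] [-1.7   1.05  1.21  2.15  0.    0.59 -0.11]
55 -20 0 [1, 2, 9, 22] [-0.68  0.29 -0.    2.37  1.46  0.93  2.17]
55 -20 1 [0, 0, 0, 0] [-1.82  1.03  1.28  2.37 -0.07  0.19  0.15]
55 0 0 [59, 39, 4, 1] 
55 0 1 [59, 36, 0, 0] 
55 20 0 [85, 55, 4, 0] 
55 20 1 [85, 55, 4, 0] 
55 40 0 [51, 32, 12, 0] 
55 40 1 [51, 32, 12, 0] 
65 -40 0 [0, 0, 0, 0] [-1.64  0.98  1.    2.14  0.51  0.71  2.48]
65 -40 1 [0, 0, 0, 0] [-1.76  1.27  1.2   2.14 -0.03  0.61 -0.2 ]
65 -20 0 [5, 0, 0, 0] 
65 -20 1 [3, 0, 0, 0] 
65 0 0 [75, 62, 21, 0] 
65 0 1 [75, 62, 21, 0] 
65 20 0 [119, 91, 39, 0] 
65 20 1 [119, 91, 39, 0] 
65 40 0 [64, 47, 0, 0] 
65 40 1 [64, 47, 0, 0]
```

Coming from the left (heading −30°, tool half-turned, tilt about 45°) is comfortable over the whole lid arc. I'll first back off upright.

```bash
python3 -c "
from h import *
plan([-.18,0,.2],0)"
```

```text
shift [ 0.033  0.098 -0.362] turn [ 0.005 -0.379 -0.003]
```

```bash
python3 -m pendant '[[1,0,0.05,-0.15,0,0,0],[1,0.033,0.098,-0.362,0,-0.1,0],[1,0.033,0.098,-0.362,0,-0.379,0],[1,0.033,0.098,-0.362,0,-0.379,0],[1,0.033,0.098,-0.362,0,-0.379,0],[1,0.033,0.098,-0.362,0,-0.379,0]]'; python3 -c "
from h import *
st()"
```

```text
time: 8.12
ee_pos: [0.4208, 0.0543, 0.2148]
eef_rot: [0.988, -0.143, 0.053, 0.013]
ft_force: [-0.8, 1.1, 0.1]
width: 0.0008
grip_force: 0.0
t 8.125 tip box mm [-179.2    2.   200.9] zaxis [ 0.101 -0.04  -0.994] F [-0.83  1.11  0.12] w 0.0008 q [ 0.29 -0.16 -0.52  2.03 -0.02  1.16 -2.08]
```

```bash
python3 -m pendant '[[1,0,0,0,0,0,-0.6],[1,0,0,0,0,0,-0.6],[1,0,0,0,0,0,-0.6],[1,0,0,0,0,0,-0.6],[1,0,0,0,0,0,-0.6],[1,0,0,0,0,0,-0.6],[1,0,0,0,0,0,-0.6],[1,0,0,0,0,0,-0.6]]';python3 -m pendant '[[1,0,0,0,0,0,-0.65],[1,0,0,0,0,0,-0.65],[1,0,0,0,0,0,-0.65],[1,0,0,0,0,0,-0.65],[1,0,0,0,0,0,-0.65],[1,0,0,0,0,0,-0.65],[1,0,0,0,0,0,-0.65],[1,0,0,0,0,0,-0.65]]'; cat >> h.py <<'E'
def plan2(pb,tilt,head,flip=1):
    from feas import Rt
    s=r.read_state(); R0=Ro.from_quat(s["eef_rot"]); R1=Rt(np.radians(tilt),np.radians(head),flip)
    tcp=b2w(pb)-R1.apply([0,0,.014])
    print("shift",(R0.inv().apply(tcp-s["ee_pos"])/.3).round(3),"turn",((R0.inv()*R1).as_rotvec()/np.radians(120)).round(3))
E
python3 -c "
from h import *
st();plan2([-.18,.05,.13],25,-30);plan2([-.15,.03,.07],45,-30)"
```

```text
time: 9.12
ee_pos: [0.4206, 0.0534, 0.2136]
eef_rot: [0.884, 0.464, 0.036, 0.044]
ft_force: [-0.3, 0.0, 0.0]
width: 0.0004
grip_force: 0.0
time: 10.12
ee_pos: [0.4208, 0.0532, 0.2137]
eef_rot: [0.394, 0.917, 0.0, 0.057]
ft_force: [0.4, 0.7, 0.3]
width: 0.0007
grip_force: 0.0
t 10.125 tip box mm [-178.8    1.   199.8] zaxis [ 0.105 -0.045 -0.993] F [0.35 0.69 0.29] w 0.0007 q [ 0.05 -0.16 -0.31  2.04  0.02  1.16  0.49]
shift [0.126 0.13  0.231] turn [ 0.021 -0.158 -0.008]
shift [0.041 0.113 0.45 ] turn [ 0.019 -0.325 -0.012]
```

```bash
python3 -m pendant '[[1,0.12,0.13,0.2,0,-0.158,0],[1,0.12,0.13,0.2,0,-0.158,0],[1,0.12,0.13,0.2,0,-0.158,0],[1,0.12,0.13,0.2,0,-0.158,0]]'; python3 -c "
from h import *
st();plan2([-.15,.03,.10],45,-30)"
```

```text
time: 10.62
ee_pos: [0.4303, 0.1035, 0.1515]
eef_rot: [0.389, 0.895, -0.065, 0.208]
ft_force: [0.8, 0.6, -0.3]
width: 0.0002
grip_force: 0.0
t 10.625 tip box mm [-180.    49.6  138.8] zaxis [ 0.321 -0.278 -0.905] F [ 0.76  0.62 -0.35] w 0.0002 q [-0.05 -0.09 -0.59  2.18  0.46  0.99 -0.13]
shift [-0.037 -0.01   0.17 ] turn [ 0.016 -0.167 -0.014]
```

```bash
python3 -m pendant '[[1,-0.037,-0.01,0.17,0.016,-0.167,-0.014],[1,-0.037,-0.01,0.17,0.016,-0.167,-0.014],[1,-0.037,-0.01,0.17,0.016,-0.167,-0.014],[1,-0.037,-0.01,0.17,0.016,-0.167,-0.014]]'; python3 -c "
from h import *
st();plan2([-.12,.01,.05],45,-30)"
```

```text
time: 11.12
ee_pos: [0.4521, 0.0784, 0.1102]
eef_rot: [0.363, 0.849, -0.15, 0.353]
ft_force: [-1.2, -0.3, -0.1]
width: 0.0002
grip_force: 0.0
t 11.125 tip box mm [-148.8   29.1  100.4] zaxis [ 0.49  -0.511 -0.706] F [-1.24 -0.26 -0.11] w 0.0002 q [-0.16  0.15 -0.7   2.26  1.01  1.14 -0.72]
shift [ 0.038 -0.007  0.2  ] turn [-0.     0.001 -0.001]
```

```bash
python3 -m pendant '[[1,0.038,0,0.2,0,0,0],[1,0.038,0,0.2,0,0,0],[1,0.038,0,0.2,0,0,0]]'; python3 -c "
from h import *
st();plan2([-.085,-.007,.044],45,-30)"
```

```text
time: 11.5
ee_pos: [0.4769, 0.0539, 0.0614]
eef_rot: [0.363, 0.849, -0.15, 0.354]
ft_force: [0.4, 0.7, 0.6]
width: 0.0003
grip_force: 0.0
t 11.5 tip box mm [-118.2   12.5   51.5] zaxis [ 0.492 -0.511 -0.705] F [0.37 0.72 0.63] w 0.0003 q [-0.14  0.28 -0.63  2.27  1.17  1.08 -0.82]
shift [-0.073 -0.001  0.109] turn [ 0.001  0.002 -0.001]
```

```bash
python3 -m pendant '[[1,-0.03,0,0.05,0,0,0],[1,-0.055,0,0.085,0,0,0],[1,-0.073,0,0.109,0,0,0],[1,-0.073,0,0.109,0,0,0]]'; python3 -c "
from h import *
st();plan2([-.083,-.007,.085],45,-30)
c=shot('scene','pics/s4.png'); a=cv2.resize(c['pixels'][130:240,170:320,::-1],(750,550),interpolation=cv2.INTER_CUBIC); cv2.imwrite('pics/s4c.png',a)"
```

```text
time: 12.0
ee_pos: [0.5036, 0.0258, 0.0532]
eef_rot: [0.362, 0.849, -0.15, 0.354]
ft_force: [-0.7, 0.9, 0.3]
width: 0.0004
grip_force: 0.0
t 12.0 tip box mm [-84.7  -7.1  43.3] zaxis [ 0.493 -0.511 -0.704] F [-0.73  0.86  0.3 ] w 0.0004 q [-0.09  0.3  -0.58  2.26  1.24  1.03 -0.8 ]
shift [-0.102  0.003 -0.095] turn [ 0.001  0.002 -0.001]
```

View pics/s4c.png

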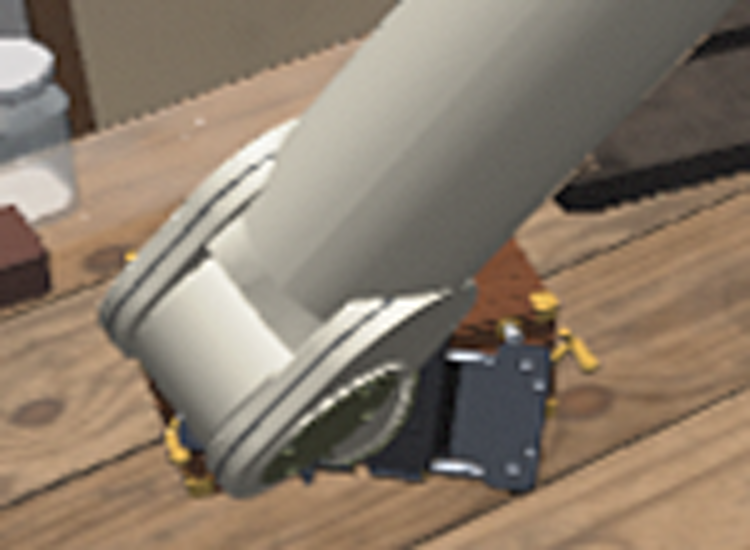

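The arm hides the lip in this view, but forces are near zero and the fingertips measure just under the lip. I'll lift along the lid's arc, slowly.

```bash
cat >> h.py <<'E'
def arc(ths,tilt=45,head=-30):
    from feas import Rt
    s=r.read_state(); R0=Ro.from_quat(s["eef_rot"]); R1=Rt(np.radians(tilt),np.radians(head),1)
    print("turn",((R0.inv()*R1).as_rotvec()/np.radians(120)).round(3))
    for t in ths:
        a=np.radians(t); b=max(a,np.pi/4)
        x=65-145*np.cos(a)+8*np.sin(a)+5*np.cos(b)-13.3; z=60+145*np.sin(a)+8*np.cos(a)-5*np.sin(b)-6.7
        tcp=b2w([x/1e3,-.007,z/1e3])-R1.apply([0,0,.014])
        print(t,(R0.inv().apply(tcp-s["ee_pos"])/.3).round(3))
E
python3 -c "
from h import *
arc([-2,0,3,6,9,12,15,18])"
```

```text
turn [ 0.001  0.002 -0.   ]
-2 [-0.013 -0.009 -0.032]
0 [-0.025 -0.009 -0.043]
3 [-0.045 -0.008 -0.06 ]
6 [-0.064 -0.006 -0.076]
9 [-0.085 -0.004 -0.09 ]
12 [-0.106 -0.001 -0.104]
15 [-0.128  0.003 -0.117]
18 [-0.15   0.007 -0.128]
```

```bash
python3 -m pendant '[[1,-0.013,-0.009,-0.032,0,0,0],[1,-0.025,-0.009,-0.043,0,0,0],[1,-0.045,-0.008,-0.06,0,0,0],[1,-0.064,-0.006,-0.076,0,0,0],[1,-0.064,-0.006,-0.076,0,0,0]]'; python3 -c "
from h import *
st();arc([6,10,14,18,22,26,30])
c=shot('top','pics/t5.png'); a=cv2.resize(c['pixels'][120:230,165:315,::-1],(750,550),interpolation=cv2.INTER_CUBIC); cv2.imwrite('pics/t5c.png',a)"
```

```text
time: 12.68
ee_pos: [0.5007, 0.0274, 0.0836]
eef_rot: [0.362, 0.849, -0.149, 0.355]
ft_force: [-0.8, 0.5, 0.6]
width: 0.0002
grip_force: 0.0
t 12.675 tip box mm [-87.9  -6.4  73.7] zaxis [ 0.495 -0.51  -0.704] F [-0.77  0.52  0.57] w 0.0002 q [-0.07  0.22 -0.6   2.26  1.17  1.03 -0.71]
turn [ 0.002  0.002 -0.   ]
6 [ 0.001 -0.002  0.002]
10 [-0.026  0.001 -0.017]
14 [-0.055  0.006 -0.035]
18 [-0.084  0.012 -0.05 ]
22 [-0.114  0.018 -0.064]
26 [-0.145  0.026 -0.076]
30 [-0.176  0.035 -0.085]
```

View pics/t5c.png

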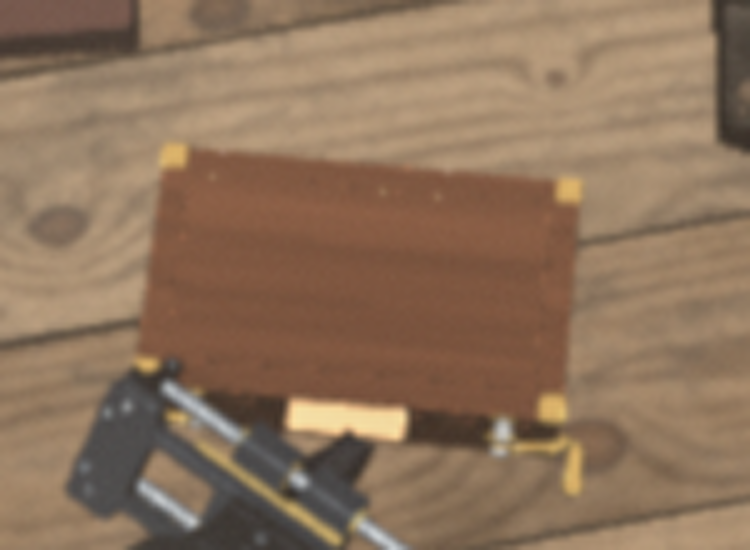

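From above, the lip at (347, 420) and the right front corner at (565, 422) haven't moved, so the lid is still shut. The slim fingertip sits just at the lip's front edge, so I'll go back down and in deeper.

```bash
sed -i 's/5\*np.cos(b)-13.3/8*np.cos(b)-10/; s/5\*np.sin(b)-6.7/8*np.sin(b)-6.7/' h.py; python3 -c "
from h import *
plan2([-.1,-.007,.044],45,-30);plan2([-.080,-.007,.042],45,-30)"
```

```text
shift [ 0.093 -0.021  0.045] turn [ 0.001  0.002 -0.   ]
shift [0.057 0.012 0.09 ] turn [ 0.001  0.002 -0.   ]
```

```bash
python3 -m pendant '[[1,0.03,-0.02,-0.03,0,0,0],[1,0.093,-0.02,0.045,0,0,0],[1,0.093,-0.02,0.045,0,0,0],[1,0.075,-0.005,0.07,0,0,0],[1,0.057,0.012,0.09,0,0,0],[1,0.057,0.012,0.09,0,0,0]]'; python3 -c "
from h import *
st();arc([-4,-2,0,2,5,8,11])
c=shot('wrist','pics/w6.png')"
```

```text
time: 13.48
ee_pos: [0.5087, 0.0243, 0.0522]
eef_rot: [0.362, 0.849, -0.149, 0.354]
ft_force: [-1.2, 0.1, 0.1]
width: 0.0003
grip_force: 0.0
t 13.475 tip box mm [-79.4  -7.1  42.3] zaxis [ 0.494 -0.51  -0.704] F [-1.17  0.07  0.07] w 0.0003 q [-0.09  0.31 -0.58  2.25  1.25  1.02 -0.8 ]
turn [ 0.001  0.002 -0.001]
-4 [ 0.003 -0.008 -0.018]
-2 [-0.009 -0.008 -0.03 ]
0 [-0.021 -0.008 -0.042]
2 [-0.034 -0.007 -0.053]
5 [-0.054 -0.005 -0.069]
8 [-0.074 -0.003 -0.084]
11 [-0.095 -0.    -0.098]
```

View pics/w6.png

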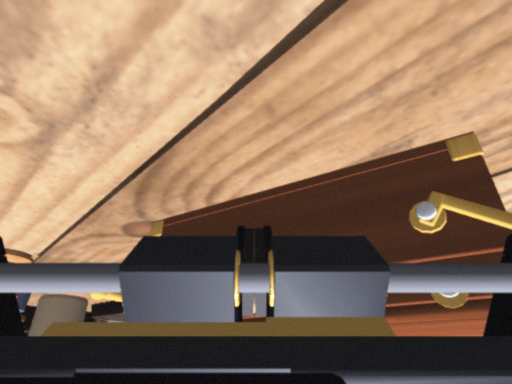

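The wrist view, looking from below, shows the right hook open at (430, 210) and the slim fingers under the lip region. That was my tenth picture, so from here I'll track the lid's right brass corner by code.

```bash
cat >> h.py <<'E'
def lidpt(p,th):
    x,z=p[0]-.065,p[2]-.06; c,s=np.cos(th),np.sin(th)
    return b2w([.065+c*x+s*z,p[1],.06-s*x+c*z])
def est(cam="top",c=None):
    c=c or optics.camera(cam); im=c["pixels"].astype(int)
    m=((im[:,:,0]-im[:,:,2]>65)&(im[:,:,1]-im[:,:,2]>35)&(im[:,:,0]>110)).astype(np.uint8)
    n,_,s,ce=cv2.connectedComponentsWithStats(m)
    T=np.radians(np.arange(0,112,1)); cu=proj(c,np.array([lidpt([-.057,-.102,.084],t) for t in T])); o=[]
    for i in range(1,n):
        d=np.linalg.norm(cu-ce[i],axis=1); k=d.argmin()
        if s[i,4]>=4 and d[k]<4: o.append((int(k),round(float(d[k]),1),int(s[i,4]),ce[i].round(1).tolist()))
    print(cam,"lid est:",o)
E
python3 -c "
from h import *
for n in('top','scene'):
    f=np.load(f'pics/{n}0.png.npz'); est(n,dict(f))
    est(n)"
python3 -m pendant '[[1,0.003,-0.008,-0.018,0,0,0],[1,-0.009,-0.008,-0.03,0,0,0],[1,-0.021,-0.008,-0.042,0,0,0],[1,-0.034,-0.007,-0.053,0,0,0],[1,-0.054,-0.005,-0.069,0,0,0],[1,-0.074,-0.003,-0.084,0,0,0],[1,-0.095,0,-0.098,0,0,0],[1,-0.095,0,-0.098,0,0,0]]'
python3 -c "
from h import *
st();est('top');est('scene');arc([11,14,17,20,23,26,29,32])"
```

```text
top lid est: [(60, 1.0, 32, [278.5, 157.5]), (0, 0.8, 39, [275.1, 201.2])]
top lid est: [(60, 1.0, 32, [278.5, 157.5]), (0, 0.7, 40, [275.0, 201.2])]
scene lid est: [(0, 0.3, 21, [278.4, 189.4])]
scene lid est: [(0, 0.3, 21, [278.4, 189.4])]
time: 14.62
ee_pos: [0.5075, 0.0251, 0.0932]
eef_rot: [0.362, 0.849, -0.149, 0.354]
ft_force: [-2.8, 0.7, -1.3]
width: 0.0004
grip_force: 1.2
t 14.625 tip box mm [-80.8  -6.7  83.4] zaxis [ 0.494 -0.51  -0.704] F [-2.81  0.73 -1.34] w 0.0004 q [-0.06  0.21 -0.6   2.24  1.15  1.03 -0.68]
top lid est: [(62, 1.1, 29, [278.6, 155.9]), (10, 0.7, 36, [275.8, 196.4])]
scene lid est: [(10, 0.2, 25, [277.8, 182.6])]
turn [ 0.001  0.002 -0.   ]
11 [-0.004  0.001  0.001]
14 [-0.025  0.004 -0.012]
17 [-0.047  0.009 -0.024]
20 [-0.069  0.013 -0.035]
23 [-0.092  0.019 -0.044]
26 [-0.115  0.025 -0.053]
29 [-0.139  0.031 -0.06 ]
32 [-0.162  0.038 -0.067]
```

Lid at 10°, forces small. Continuing.

```bash
python3 -m pendant '[[1,-0.025,0.004,-0.012,0,0,0],[1,-0.047,0.009,-0.024,0,0,0],[1,-0.069,0.013,-0.035,0,0,0],[1,-0.092,0.019,-0.044,0,0,0],[1,-0.115,0.025,-0.053,0,0,0],[1,-0.139,0.031,-0.06,0,0,0],[1,-0.162,0.038,-0.067,0,0,0]]'
python3 -c "
from h import *
st();est('top');est('scene');arc([32,36,40,44,47,50,53,56,59])"
```

```text
time: 15.6
ee_pos: [0.5296, 0.0185, 0.1417]
eef_rot: [0.361, 0.85, -0.149, 0.354]
ft_force: [-1.2, 0.4, -0.3]
width: 0.0002
grip_force: 0.6
t 15.6 tip box mm [-57.7  -6.9 131.9] zaxis [ 0.494 -0.51  -0.704] F [-1.24  0.38 -0.28] w 0.0002 q [-0.02  0.13 -0.59  2.18  1.07  1.03 -0.51]
top lid est: [(65, 1.4, 21, [278.6, 152.6]), (30, 0.7, 42, [277.5, 183.4])]
scene lid est: [(31, 2.4, 8, [277.2, 166.5])]
turn [ 0.001  0.002 -0.001]
32 [ 0.003 -0.001  0.001]
36 [-0.028  0.009 -0.005]
40 [-0.06  0.02 -0.01]
44 [-0.091  0.032 -0.012]
47 [-0.114  0.041 -0.012]
50 [-0.136  0.051 -0.01 ]
53 [-0.158  0.06  -0.008]
56 [-0.179  0.071 -0.005]
59 [-0.2    0.081  0.   ]
```

```bash
python3 -m pendant '[[1,-0.028,0.009,-0.005,0,0,0],[1,-0.06,0.02,-0.01,0,0,0],[1,-0.091,0.032,-0.012,0,0,0],[1,-0.114,0.041,-0.012,0,0,0],[1,-0.136,0.051,-0.01,0,0,0],[1,-0.158,0.06,-0.008,0,0,0],[1,-0.179,0.071,-0.005,0,0,0],[1,-0.2,0.081,0,0,0,0]]'
python3 -c "
from h import *
st();est('top');est('scene');arc([59,62,65,68,71,74,77,80,83])"
```

```text
time: 16.7
ee_pos: [0.5764, 0.0049, 0.184]
eef_rot: [0.361, 0.85, -0.15, 0.354]
ft_force: [0.3, 0.8, 0.5]
width: 0.0007
grip_force: 0.3
t 16.7 tip box mm [ -9.   -7.  174.2] zaxis [ 0.494 -0.51  -0.705] F [0.29 0.84 0.55] w 0.0007 q [ 0.03  0.14 -0.56  2.06  1.03  1.03 -0.35]
top lid est: [(56, 0.5, 37, [279.7, 161.1])]
scene lid est: [(58, 1.9, 10, [270.8, 147.5])]
turn [ 0.001  0.002 -0.   ]
59 [-0.001  0.    -0.001]
62 [-0.022  0.011  0.005]
65 [-0.042  0.022  0.011]
68 [-0.061  0.033  0.019]
71 [-0.08   0.045  0.029]
74 [-0.099  0.056  0.039]
77 [-0.116  0.068  0.05 ]
80 [-0.133  0.08   0.062]
83 [-0.149  0.092  0.075]
```

Lid at about 57°, following the plan.

```bash
python3 -m pendant '[[1,-0.022,0.011,0.005,0,0,0],[1,-0.042,0.022,0.011,0,0,0],[1,-0.061,0.033,0.019,0,0,0],[1,-0.08,0.045,0.029,0,0,0],[1,-0.099,0.056,0.039,0,0,0],[1,-0.116,0.068,0.05,0,0,0],[1,-0.133,0.08,0.062,0,0,0],[1,-0.149,0.092,0.075,0,0,0]]'
python3 -c "
from h import *
st();est('top');est('scene');arc([83,86,89,92,95,98,101,104,107,110])"
```

```text
time: 17.8
ee_pos: [0.6292, -0.0102, 0.1998]
eef_rot: [0.361, 0.85, -0.15, 0.354]
ft_force: [-0.8, -0.6, -0.2]
width: 0.0007
grip_force: 0.0
t 17.8 tip box mm [ 46.   -6.7 189.9] zaxis [ 0.494 -0.51  -0.705] F [-0.76 -0.64 -0.2 ] w 0.0007 q [ 0.05  0.21 -0.52  1.95  1.05  1.03 -0.27]
top lid est: [(83, 0.5, 34, [281.7, 137.6]), (66, 2.6, 4, [277.5, 151.5]), (49, 3.5, 6, [275.0, 167.5])]
scene lid est: [(87, 2.1, 9, [263.6, 134.3])]
turn [ 0.001  0.002 -0.   ]
83 [-0.002  0.    -0.001]
86 [-0.017  0.012  0.014]
89 [-0.031  0.024  0.029]
92 [-0.045  0.036  0.044]
95 [-0.057  0.048  0.061]
98 [-0.069  0.059  0.078]
101 [-0.079  0.071  0.097]
104 [-0.088  0.083  0.115]
107 [-0.097  0.094  0.135]
110 [-0.104  0.105  0.155]
```

```bash
python3 -m pendant '[[1,-0.017,0.012,0.014,0,0,0],[1,-0.031,0.024,0.029,0,0,0],[1,-0.045,0.036,0.044,0,0,0],[1,-0.057,0.048,0.061,0,0,0],[1,-0.069,0.059,0.078,0,0,0],[1,-0.079,0.071,0.097,0,0,0]]'
python3 -c "
from h import *
st();est('top');est('scene');plan2([-.15,.08,.26],45,-30)"
```

```text
time: 18.65
ee_pos: [0.6705, -0.0223, 0.196]
eef_rot: [0.361, 0.85, -0.15, 0.354]
ft_force: [-0.1, -0.0, -0.1]
width: 0.0002
grip_force: 0.0
t 18.65 tip box mm [ 89.   -6.9 186.1] zaxis [ 0.494 -0.51  -0.705] F [-0.13 -0.02 -0.13] w 0.0002 q [ 0.06  0.29 -0.5   1.86  1.09  1.02 -0.24]
top lid est: [(111, 0.5, 22, [282.7, 118.5]), (67, 2.6, 6, [277.5, 151.0]), (49, 3.5, 6, [275.0, 167.5])]
scene lid est: [(105, 2.5, 6, [258.5, 130.7])]
shift [ 0.413 -0.145 -0.767] turn [ 0.001  0.002 -0.   ]
```

The lid rests on its stop at about 110°. Retreating along the tool axis.

```bash
python3 -m pendant '[[1,0,0,-0.08,0,0,0],[1,0.1,-0.03,-0.25,0,0,0],[1,0.25,-0.1,-0.5,0,0,0],[1,0.41,-0.145,-0.77,0,0,0],[1,0.41,-0.145,-0.77,0,0,0],[1,0.41,-0.145,-0.77,0,0,0],[1,0.41,-0.145,-0.77,0,0,0],[1,0.41,-0.145,-0.77,0,0,0]]'
python3 -c "
from h import *
st();est('top');c=optics.camera('scene');est('scene',c)
# hooks: knob pixel colours vs predicted angle; box shift via rear/bottom corners
im=c['pixels'].astype(int);m=((im[:,:,0]-im[:,:,2]>65)&(im[:,:,1]-im[:,:,2]>35)&(im[:,:,0]>110)).astype(np.uint8)
n,_,s,ce=cv2.connectedComponentsWithStats(m)
print([(ce[i].round(1).tolist(),int(s[i,4])) for i in range(1,n) if 190<ce[i][0]<300 and 120<ce[i][1]<235])
for sg in(1,-1):
  for q in(0,.6,.9,1.2,1.5):
    a=q+.211; print(sg,q,proj(c,b2w([-.09,sg*(.08+.043*np.sin(a)),.04+.043*np.cos(a)])).round(1))
S=np.load('pics/scene0.png.npz')['pixels'].astype(int)
d=(np.abs(im-S).sum(2)>60).astype(np.uint8); n,_,s,ce=cv2.connectedComponentsWithStats(d)
print('diff',[s[i].tolist() for i in range(1,n) if s[i,4]>15])
"
```

```text
time: 19.75
ee_pos: [0.4647, 0.1272, 0.2715]
eef_rot: [0.362, 0.849, -0.15, 0.354]
ft_force: [-0.1, -0.2, -0.7]
width: 0.0005
grip_force: 0.0
t 19.75 tip box mm [-150.2   79.5  261.6] zaxis [ 0.493 -0.511 -0.705] F [-0.14 -0.22 -0.67] w 0.0005 q [-0.13 -0.04 -0.74  2.01  0.79  1.34 -0.36]
top lid est: [(111, 0.8, 26, [283.0, 118.3]), (67, 2.8, 11, [277.4, 151.5]), (49, 3.1, 10, [275.5, 167.2])]
scene lid est: [(107, 2.4, 8, [257.8, 130.8])]
[([257.8, 130.8], 8), ([248.0, 132.0], 1), ([251.5, 132.0], 2), ([257.0, 134.0], 1), ([265.0, 153.5], 2), ([261.0, 168.8], 10), ([224.4, 173.4], 5), ([253.8, 174.5], 11), ([191.7, 176.7], 3), ([259.2, 182.7], 72), ([198.0, 181.5], 10), ([210.8, 183.0], 20), ([243.6, 186.0], 63), ([226.8, 189.4], 76), ([210.8, 192.8], 74), ([260.5, 193.4], 40), ([199.0, 192.0], 1), ([282.4, 200.8], 54), ([226.2, 200.8], 64), ([197.5, 200.5], 4), ([270.9, 203.9], 11), ([279.5, 210.0], 4), ([208.7, 217.4], 57), ([240.0, 223.0], 1), ([208.4, 225.8], 5), ([287.0, 226.0], 1), ([297.0, 228.0], 1)]
1 0 [[216.1 211.4]]
1 0.6 [[208.4 216.7]]
1 0.9 [[206.1 220.2]]
1 1.2 [[205. 224.]]
1 1.5 [[205.3 227.5]]
-1 0 [[278.  197.9]]
-1 0.6 [[285.4 199.8]]
-1 0.9 [[287.7 202.2]]
-1 1.2 [[288.9 205.3]]
-1 1.5 [[288.8 208.8]]
diff [[140, 0, 372, 323, 43357], [300, 109, 8, 5, 16], [392, 182, 5, 6, 16], [462, 224, 5, 5, 16], [455, 226, 9, 12, 54], [356, 279, 8, 31, 64], [353, 293, 4, 10, 16], [414, 317, 6, 17, 32]]
```

```bash
python3 -c "
from h import *
print(r.close_job())"
```

```text
the job is handed in; nothing more can be done
None
```

I handed the job in at about 20 s: both hooks are swung well outward, the lid rests open on its stop hinges at about 110°, the box and the things around it look undisturbed, and the hand is clear.

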